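# Slide the accent lamp into its keeper and switch it on

## Robot

A 6-joint arm with a two-finger parallel gripper is mounted at the origin on the work surface. World frame = base frame: x ahead of the robot, y to its left, z up, the work surface at z = 0. Lengths are in mm, angles in degrees, forces in N, time in s.
With the tool pointing down it reaches from about 200 to 875 mm from the base axis. Payload 3.4 kg.
Tool frame: the origin (TCP) lies midway between the tips of the shut fingers; the grasp point (between the pads) lies 19 mm behind it; z points along the fingers, y is the direction in which the jaws open and shut (so a half turn about z gives the same grasp; the last joint's range is limited). The gripper opens to 94 mm and grips with 3 to 60 N. Pads are 16 mm wide; open, the fingers measure 119 mm over their backs; the gripper's body (75 mm by 177 mm) begins 78 mm behind the grasp point.
Start: joints at [-75.115, 15.808, 86.224, -0, 77.962, -6.933], TCP at [213.709, -533.848, 205.493] pointing down, gripper open.
Joint ranges: [-165.64, 165.64], [-43.16, 119.46], [12.63, 154.43], [-67.54, 247.53], [6.08, 155.33], [-154.97, 154.97]. Speed limits (degrees/s): [147.25, 147.25, 180, 180, 180, 180].

## Interface

Orientations are given as a 3x3 rotation matrix whose columns are the frame's x, y, z axes.
In Python, from station import env gives the robot as it stands.
- The arm moves only by the shell command python3 -m jog 'ROWS' [FORCE]. ROWS is JSON, a list of rows, each an object of numbers: "tx", "ty", "tz": the shift along the tool's x, y, z in m; "yaw": the turn about the tool's z in rad; "fingers": the opening, from 0 (shut) to 1 (fully open). In form: [{"tx": .., "ty": .., "tz": .., "yaw": .., "fingers": ..}, ...]. A call has 1 to 12 rows; each row shifts and turns the commanded pose from where the row before left it, along the tool's axes as they then stand; what a row does not reach is not made up. A row lasts 1/10 s, in which the tool goes at most 50 mm and 8.59 degrees, less where a joint would pass 70% of its speed; a pose out of reach is approached as far as the arm can. A call with a gripper value outside its range is refused whole. The fingers move at their own pace and stop on an object; FORCE is the grip in N (left out, the last holds). Time passes only in rows, so rows that do not move let the fingers close. It gives the time, the measured TCP pose, the force and the opening at its end, in the units of the state.
- env.observe(): the state, without advancing time (a new reading comes with each control period).
- env.read_camera(name): name is "side" or "top" or "wrist"; returns a dict with "color" (480x640x3 uint8, red, green, blue), "z_map" (480x640 float32, mm along the optical axis (not along the pixel's ray), 0 where there is no reading), "mtx" (3x3 intrinsics, pixels), "extrinsics" (4x4, takes a point from world to camera coordinates); the wrist camera has in their place "T_tool_cam" (4x4, takes a point from camera to tool coordinates, whose origin is the TCP and whose axes are the flange's). Camera axes: x right, y up, looking along -z (the intrinsics and any distortion apply to the point x, -y, -z); pixel columns grow to the right and rows downward; lengths in mm; the calibration is good to about 2 mm. A picture is of the moment at which its call begins: read the wrist's pose just before it.
- env.hand_in(): hands the job in, once; it reports no verdict.
The state is a dict: "t": time; "joint_pos": joint angles; "dq": joint speeds; "joint_torque": joint torques, N m; "ee_pos": TCP position; "eef_rot": TCP orientation; "force": force on the tool from outside, world axes, zero at the start; "moment": the same for the moment, N m; "opening": finger opening in mm.
Only numpy, scipy, OpenCV 4.12 (cv2) and the standard library are available. Lean on these libraries where they do the work, as an engineer would, in place of code of your own. Each camera call takes 0.05 s, during which the arm holds its last target.

## Task

Push the round accent lamp along its low rail, towards the switch box, until the lamp's spring pin rides up the bent steel keeper and drops into its V notch, and leave it there; then flip the toggle switch on the box all the way over, away from the robot. Only push with the fingertips or the outside of the fingers: do not grip anything, do not pull the pin up, do not force the lamp or the toggle, and leave everything else where it stands.

Things in the scene. Friction and masses are not known exactly. Their poses are not given: they have to be found in the camera images.
- rail: fixed lamp rail: a dark steel bar 24 mm wide, top 28 mm above the surface, along its own y axis from y = -210 to +190 mm, with a wooden switch box (76 along x, 80 along y, 36 mm tall) centred at y = +235 mm. Origin: on the console surface under the rail's centre line (x = 0). Its x axis points away from the robot (yaw within 0.2 rad of the world's), z is up
- lamp (a joint): how far the lamp has slid along the rail towards the switch box (rail +y), m; lamp centre at rail y = -0.130 + value; stops at 0 and 0.260. Sliding takes about 1.5 N, more when moved fast (6 N per m/s); about 4 to 5 N in all up the keeper's ramp (brief jolts can be higher), next to nothing as it drops in; then about 12 to 14 N to drive it out again, over a further 7 mm
- lamp_middle (a point): centre of the lamp's round aluminium housing, on the rail's centre line, 54 mm above the surface. The housing is an upright cylinder 96 mm in diameter, from 33 to 75 mm above the surface, with a glass disc on top up to 80 mm. The lamp cannot leave the rail. A steel spring pin stands in a bracket 62 mm from the centre on the side away from the robot
- lamp_pin (a point): on the axis of the lamp's spring pin, 62 mm beyond the lamp centre in rail +x, at the height of the pin's foot when it is down; its axes are parallel to the rail's. The pin is 7 mm thick with a rounded foot and a 20 mm knob on top, 67 to 77 mm above the surface when down
- pin (a joint): height of the spring pin above its lowest position, m: 0 when down on the open rail, about 0.007 on the crest of the keeper, about 0.0005 seated in the notch; a spring of 6 to 8 N presses it down; pulled by hand it could rise to 0.014
- notch (a point): bottom of the V notch of the keeper: where lamp_pin must come to be (same height and axes as the rail). Where along the rail it lies differs from time to time (rail y = +10 to +90 mm, x = +62 mm)
- keeper: bent steel bar 5 mm thick on a 112 x 26 mm wooden strip (notch over its middle), fixed along the far (+x) side of the rail. It rises over 37 mm to a crest 11 mm high, drops into the V notch 7 mm further on, and is mirrored beyond; the crests' tops are 24 mm above the surface. Origin: on the surface under the notch; axes as the rail's
- toggle (a joint): angle of the steel toggle lever on the switch box, rad: 0 = off, leaning 0.5 rad from vertical towards the robot (rail -x); 1.0 = on, at its stop, leaning 0.5 rad away from the robot (rail +x). It swings about the rail's y axis and stays where it is left; it takes about 0.05 N m
- toggle_pivot (a point): pivot of the toggle lever, in the middle of the top of the switch box, 36 mm above the surface, at rail x = 0, y = +235 mm
- toggle_tip (a point): centre of the 12 mm ball at the end of the toggle lever, 50 mm from the pivot; the lever rod is 8 mm thick
- jar: bystander, to be left alone: clear glass jar with a steel twist cap, 74 mm across, 110 mm tall. Origin: centre of its underside
- bell: bystander, to be left alone: chrome counter bell, 74 mm across, 56 mm tall. Origin: centre of its underside
- coaster: bystander, to be left alone: round white ceramic coaster, 96 mm across, 8 mm thick. Origin: centre of its underside
- controller: bystander, to be left alone: black game controller, about 140 mm along y, 90 mm along x, 36 mm tall. Origin: centre of its underside
- mug: bystander, to be left alone: white mug, 80 mm across, 90 mm tall. Origin: centre of its underside
- remote: bystander, to be left alone: black remote control, 45 x 150 x 18 mm. Origin: centre of its underside
- tin: bystander, to be left alone: aluminium tin, 64 mm across, 40 mm tall. Origin: centre of its underside
Mind the look-alikes: they are no part of the job. There is more than one size of the keeper; the one meant has the size given above.

How it is judged (in metres and radians):
On the way, in this order (a step that is already met when the one before it is completed fails the run):
1. the lamp's pin has dropped into the keeper's notch (within 3 mm along the rail, pin down to 2.5 mm or less) (y of lamp_pin in the frame of notch between -0.003 and 0.003 m and value of joint pin below 0.0025 m), for 0.3 s.
2. the toggle is flipped over, away from the robot (over 0.8 of its 1.0 rad) (value of joint toggle above 0.8 rad), for 0.2 s.
At the end, for the whole second after the job is handed in: The lamp rests with its pin in the notch (within 3 mm along the rail, pin within 2.5 mm of its lowest position) and the toggle is over 0.8 rad of its 1.0 rad (all of step 1 and value of joint toggle above 0.8 rad and velocity of joint lamp between -0.005 and 0.005 m/s); the robot touches nothing.
It fails at once if the spring pin is pulled up by hand (over 10 mm; the keeper itself lifts it 7 mm) (value of joint pin above 0.01 m).
It fails at once if the lamp is gripped or forced (over 35 N) (contact force between the fingers and lamp above 35 N).
It fails at once if the toggle is gripped or forced (over 30 N) (contact force between the fingers and toggle above 30 N).
It fails at once if a bystander (jar, bell, coaster, controller, mug, remote, tin) is lifted or moved over 25 mm (distance of any of jar, bell, coaster, controller, mug, remote, tin from where it was at the start of the episode above 0.025 m).
It also fails if it takes over 56 s, if anything falls off the work surface, if the arm or the gripper's body presses on something with over 40 N, if the wrist force passes 120 N, or if a joint passes its speed limit or range.

## Working session

There is one attempt and no reset: what is moved stays moved. The work goes in short steps, Python scripts to look and compute and a shell command to move; the robot and the scene stay as the last step left them, time stands still between calls to the robot, and variables do not carry over. Pictures are saved under pics/ and viewed, and the job is handed in when it is done.

```bash
mkdir -p pics; ls
python3 - <<'E'
from station import env
import cv2
s=env.observe();print({k:(s[k]) for k in('t','ee_pos','eef_rot','force','opening')})
for n in('side','top','wrist'):
    c=env.read_camera(n);cv2.imwrite(f'pics/{n}0.png',c['color'][...,::-1]);print(n,c['mtx'],c.get('extrinsics',c.get('T_tool_cam')), [k for k in c], (c['z_map']>0).mean())
E
```

```text
pics
{'t': 0.0, 'ee_pos': array([ 213.55563889, -533.28206069,  204.64960772]), 'eef_rot': array([[ 9.28365006e-01,  3.71669459e-01, -4.77285257e-04],
       [ 3.71669726e-01, -9.28363550e-01,  1.65350477e-03],
       [ 1.71462989e-04, -1.71244845e-03, -9.99998519e-01]]), 'force': array([-0.61380084,  0.07506795, -1.03123204]), 'opening': 93.94833264921985}
side [[445.84253653   0.         321.84586534]
 [  0.         445.84253653 238.22354221]
 [  0.           0.           1.        ]] [[-8.29480030e-01 -5.58399594e-01 -1.23601862e-02  4.94503735e+02]
 [ 2.99863140e-01 -4.63886364e-01  8.33601547e-01 -2.58430870e+02]
 [-4.71216487e-01  6.87749471e-01  5.52227931e-01 -7.01327546e+02]
 [ 0.00000000e+00  0.00000000e+00  0.00000000e+00  1.00000000e+00]] ['color', 'z_map', 'mtx', 'extrinsics'] 0.996015625
top [[444.58459669   0.         315.97043806]
 [  0.         444.58459669 233.59864473]
 [  0.           0.           1.        ]] [[ 7.18032437e-03 -9.99817453e-01 -1.77060263e-02 -3.56605964e+01]
 [ 9.93836563e-01  5.17634890e-03  1.10734328e-01 -5.88995935e+02]
 [-1.10622461e-01 -1.83920047e-02  9.93692309e-01 -7.57562603e+02]
 [ 0.00000000e+00  0.00000000e+00  0.00000000e+00  1.00000000e+00]] ['color', 'z_map', 'mtx', 'extrinsics'] 0.9957291666666667
wrist [[360.68009619   0.         322.48230404]
 [  0.         360.68009619 235.75639979]
 [  0.           0.           1.        ]] [[ 5.14775149e-04  9.64648889e-01  2.63537958e-01  7.62238333e+01]
 [ 9.99999705e-01 -3.46336503e-04 -6.85600952e-04  6.56906630e-01]
 [-5.70091383e-04  2.63538233e-01 -9.64648783e-01 -1.78887890e+02]
 [ 0.00000000e+00  0.00000000e+00  0.00000000e+00  1.00000000e+00]] ['color', 'z_map', 'mtx', 'T_tool_cam'] 0.9960807291666667
```

View pics/top0.png

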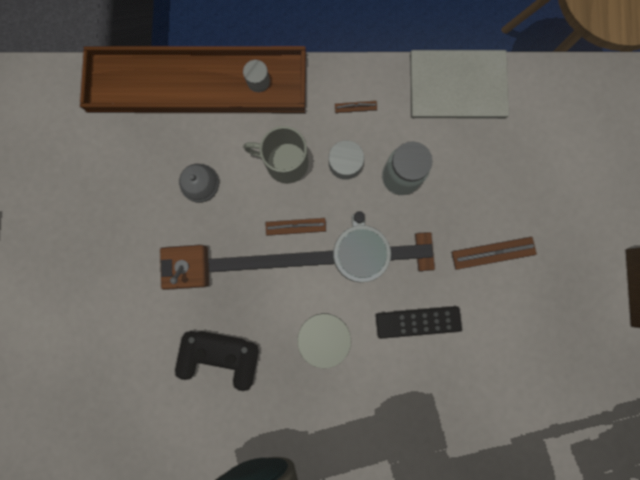

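View pics/side0.png

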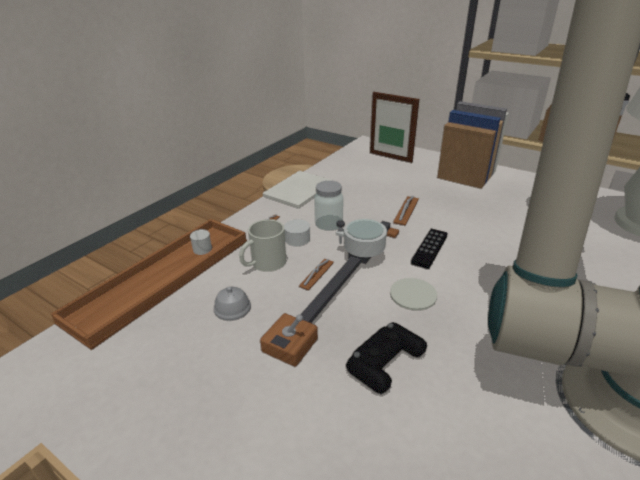

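View pics/wrist0.png

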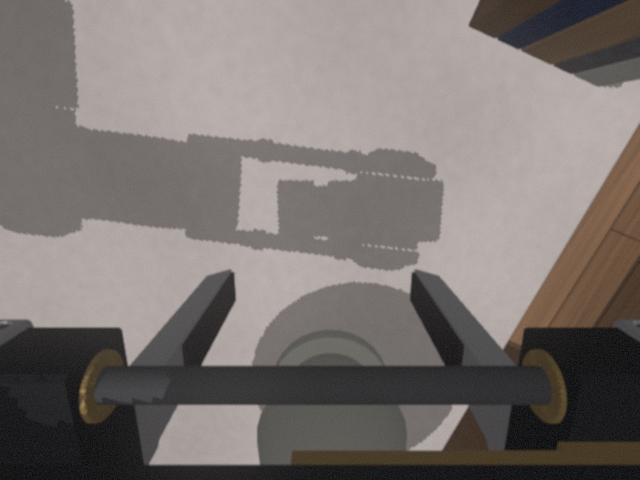

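```bash
cat > h.py <<'E'
import numpy as np,cv2
from station import env
def ray(c,u,v,z):
    M=c['extrinsics'];R=M[:3,:3];t=M[:3,3];K=c['mtx']
    d=R.T@np.array([(u-K[0,2])/K[0,0],-(v-K[1,2])/K[1,1],-1.]);o=-R.T@t
    return o+d*(z-o[2])/d[2]
def proj(c,p):
    M=c['extrinsics'];q=M[:3,:3]@p+M[:3,3];K=c['mtx']
    return K[0,0]*q[0]/-q[2]+K[0,2],K[1,1]*q[1]/q[2]+K[1,2]
def world(c):
    v,u=np.mgrid[:480,:640];K=c['mtx'];z=c['z_map']
    q=np.stack([(u-K[0,2])/K[0,0]*z,-(v-K[1,2])/K[1,1]*z,-z],-1)
    M=c['extrinsics'];return (q-M[:3,3])@M[:3,:3]
E
python3 - <<'E'
from h import *
for n in('top','side'):
    c=env.read_camera(n);im=c['color'].astype(int);hsv=cv2.cvtColor(c['color'],cv2.COLOR_RGB2HSV)
    W=world(c)
    m=((hsv[...,1]>100)&((hsv[...,0]<20))).astype(np.uint8)
    N,l,s,ce=cv2.connectedComponentsWithStats(m)
    for i in range(1,N):
        if s[i,4]>60:
            cs,_=cv2.findContours((l==i).astype(np.uint8),0,2);cn=max(cs,key=cv2.contourArea)
            r=cv2.minAreaRect(cn);zz=W[l==i][:,2];print(n,'brown',s[i],r,np.median(zz), ray(c,*r[0],36 if s[i,4]>1300 else 8).round(1))
    big=cv2.resize(c['color'][180:300,140:460] if n=='top' else c['color'][190:370,240:420],None,fx=2.5 if n=='top' else 3.3,fy=2.5 if n=='top' else 3.3,interpolation=2)
    cv2.imwrite(f'pics/{n}z.png',np.clip(big[...,::-1]*1.6,0,255).astype(np.uint8))
    # rail: dark
    m=(hsv[...,2]<75)&(W[...,2]>18)&(W[...,2]<36)&(W[...,0]>300)
    if n=='top':
        P=W[m];print('rail px',m.sum())
        v,u=np.nonzero(m);sel=(u>212)&(u<330)&(v>245)&(v<280)
        g=np.array([ray(c,a,b,28) for a,b in zip(u[sel],v[sel])]);k=np.polyfit(g[:,1],g[:,0],1);print('rail fit x=',k,'yaw',-np.arctan(k[0]))
    # lamp disc top
    m=(abs(W[...,2]-80)<4)&(W[...,0]>300)
    N,l,s,ce=cv2.connectedComponentsWithStats(m.astype(np.uint8))
    for i in range(1,N):
        if s[i,4]>60: print(n,'z80',s[i],ce[i],ray(c,*ce[i],80).round(1), np.ptp(W[l==i],0))
E
```

```text
top brown [510   0  38  25 141] ((527.6216430664062, 10.770254135131836), (5.463639736175537, 44.057861328125), 54.46232223510742) -558.3082985595784 [1025.2 -435.6    8. ]
top brown [ 560    0   80   50 3084] ((599.5, 24.5), (49.0, 79.0), 90.0) -300.8486577586357 [ 979.6 -552.3   36. ]
top brown [   81    46   225    66 13827] ((193.0, 78.5), (65.0, 224.0), 90.0) 9.869425748461044 [876.3 197.5  36. ]
top brown [336 106  40   6 141] ((355.5000305175781, 108.50001525878906), (3.7250640392303467, 39.2462158203125), 86.18592071533203) 5.759762740103502 [ 830.  -104.5    8. ]
top brown [266 219  59   7 184] ((294.99310302734375, 221.88275146484375), (3.64076566696167, 58.134803771972656), 86.633544921875) 7.6963648139992 [613.4   7.2   8. ]
top brown [267 226  58   9 274] ((295.5123291015625, 229.6809844970703), (5.0110931396484375, 57.34413528442383), 86.09950256347656) 7.800462505337118 [599.   6.   8.]
top brown [416 233  15  11 148] ((423.0, 238.0), (10.0, 14.0), 90.0) 12.388437710935445 [ 584.9 -226.7    8. ]
top brown [453 238  83  31 975] ((493.6706848144531, 252.701171875), (17.2
[... 3349 characters left out ...]
 147  61  18 150] [468.12666667 158.        ] [ 486.5 -603.7   80. ] [139.01741026 148.20466513   7.93585443]
side z80 [314 194  29  11 104] [328.52884615 200.34615385] [ 689.  -169.1   80. ] [65.30212686 60.85907021  7.76282113]
side z80 [347 219  36  20 558] [364.75448029 228.49641577] [ 550.4 -104.    80. ] [81.2518769  81.13296407  5.04807396]
side z80 [250 221  32  11 106] [265.0754717  224.56603774] [747.4   3.3  80. ] [56.18736827 54.1588483   7.81023359]
side z80 [248 231  36  13 115] [265.44347826 239.09565217] [708.3  48.6  80. ] [68.29167267 58.07140899  7.87257741]
side z80 [ 17 465  47  15 166] [ 36.89759036 472.97590361] [610.9 592.   80. ] [47.56169208 30.57932285  7.95980481]
```

View pics/topz.png

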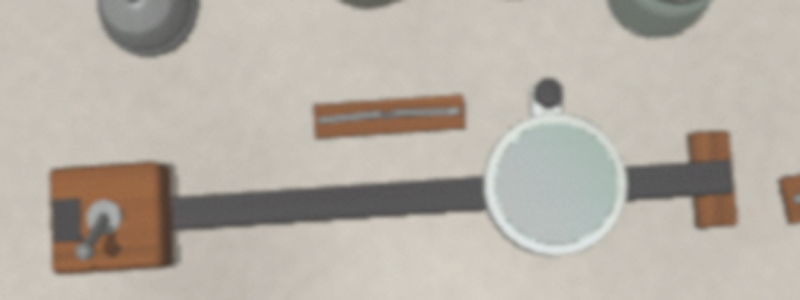

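View pics/sidez.png

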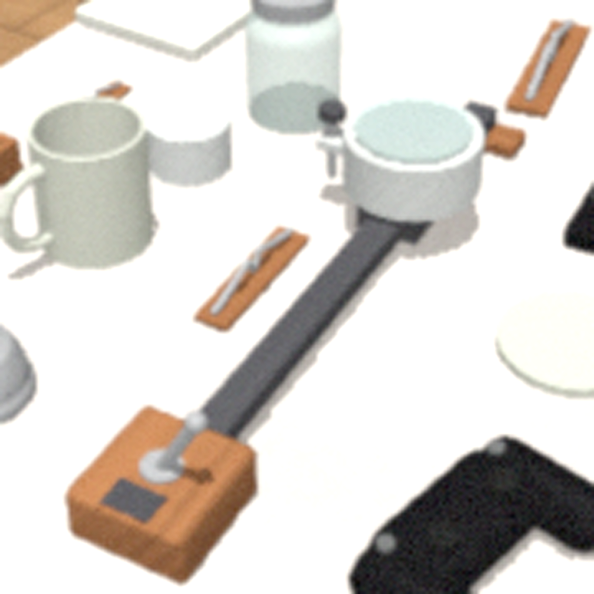

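The top view shows the lamp at (361,253), with its pin at (358,216). The switch box is at (183,267), with the lever leaning towards the robot.

The keeper beside the rail, at (295,226), is 62 mm off the centre line and about 110 mm long, so it's the one meant. The bars at (356,106) and (494,252) are the wrong size, so they are decoys.

I'll turn the tool to the rail's axes and shut the fingers.

```bash
python3 -m jog '[{"yaw":0.1,"fingers":0},{"yaw":0.1,"fingers":0},{"yaw":0.105,"fingers":0},{"fingers":0},{"fingers":0},{"fingers":0}]'
cat >> h.py <<'E'
TH=0.0757;ex=np.array([np.cos(TH),np.sin(TH),0]);ey=np.array([-np.sin(TH),np.cos(TH),0])
OX,OY=542.2,-74.   # rail origin along ex,ey
def st():
    s=env.observe();p=s['ee_pos'];print('t %.2f'%s['t'],'rail',(p@ex-OX).round(1),(p@ey-OY).round(1),p[2].round(1),'F rail',np.round([s['force']@ex,s['force']@ey,s['force'][2]],2),'open',round(s['opening'],1));return s
def go(x,y,z):
    s=st();R=s['eef_rot'];d=(x+OX)*ex+(y+OY)*ey+np.array([0,0,z])-s['ee_pos'];print('tool shift mm',(R.T@d).round(1),'yaw err',np.arctan2(R[1,0],R[0,0])-TH)
E
python3 -c "
from h import *
go(0,-170,130)"
```

```text
t 0.25 rail -369.5 -474.2 205.1 F rail [ 0.31 -0.13 -0.2 ] open 94.2
tool shift mm [ 443.8 -179.1   75.3] yaw err 0.30507291386286123invalid input at $[0]: expected keys tx, ty, tz, yaw, fingers
```

```bash
python3 -m jog '[{"tx":0,"ty":0,"tz":0,"yaw":0.1,"fingers":0},{"tx":0,"ty":0,"tz":0,"yaw":0.1,"fingers":0},{"tx":0,"ty":0,"tz":0,"yaw":0.105,"fingers":0},{"tx":0,"ty":0,"tz":0,"yaw":0,"fingers":0},{"tx":0,"ty":0,"tz":0,"yaw":0,"fingers":0},{"tx":0,"ty":0,"tz":0,"yaw":0,"fingers":0}]'
python3 -c "
from h import *
go(0,-168,130)"
```

```text
t: 0.85
ee_pos: [213.7, -533.8, 205.4]
eef_rot: [[0.997, 0.077, -0.0], [0.077, -0.997, 0.0], [-0.0, -0.0, -1.0]]
force: [0.3, 0.2, 0.2]
opening: 49.5
t 0.85 rail -369.5 -474.4 205.4 F rail [0.29 0.19 0.17] open 49.5
tool shift mm [ 370.  -305.9   75.4] yaw err 0.0015485385985772315
```

```bash
python3 -m jog '[{"tx":0.034,"ty":-0.028,"tz":0,"yaw":0,"fingers":0},{"tx":0.034,"ty":-0.028,"tz":0,"yaw":0,"fingers":0},{"tx":0.034,"ty":-0.028,"tz":0,"yaw":0,"fingers":0},{"tx":0.034,"ty":-0.028,"tz":0,"yaw":0,"fingers":0},{"tx":0.034,"ty":-0.028,"tz":0,"yaw":0,"fingers":0},{"tx":0.034,"ty":-0.028,"tz":0,"yaw":0,"fingers":0},{"tx":0.034,"ty":-0.028,"tz":0.01,"yaw":0,"fingers":0},{"tx":0.034,"ty":-0.028,"tz":0.02,"yaw":0,"fingers":0},{"tx":0.034,"ty":-0.028,"tz":0.02,"yaw":0,"fingers":0},{"tx":0.034,"ty":-0.028,"tz":0.015,"yaw":0,"fingers":0},{"tx":0.03,"ty":-0.026,"tz":0.01,"yaw":0,"fingers":0},{"tx":0,"ty":0,"tz":0,"yaw":0,"fingers":0}]'
python3 - <<'E'
from h import *
go(0,-168,50)
c=env.read_camera('top');cv2.imwrite('pics/top1.png',c['color'][...,::-1])
c=env.read_camera('side');cv2.imwrite('pics/side1.png',c['color'][...,::-1])
E
```

```text
t: 2.05
ee_pos: [561.6, -196.7, 128.6]
eef_rot: [[0.997, 0.082, -0.001], [0.082, -0.997, 0.003], [-0.001, -0.003, -1.0]]
force: [-0.7, 0.2, 0.0]
opening: 0.5
t 2.05 rail 3.0 -164.6 128.6 F rail [-0.7   0.24  0.02] open 0.5
tool shift mm [-2.9  3.6 78.6] yaw err 0.005923474754665162
```

View pics/side1.png

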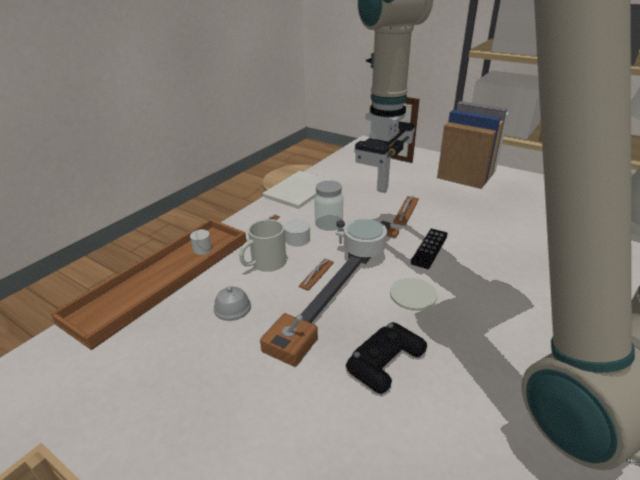

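The fingers are shut and hanging above the rail's right end at (383,185), clear behind the lamp. Next I lower them to 50 mm.

```bash
python3 -m jog '[{"tx":-0.003,"ty":0.003,"tz":0.02,"yaw":0.005,"fingers":0},{"tx":0,"ty":0,"tz":0.02,"yaw":0,"fingers":0},{"tx":0,"ty":0,"tz":0.02,"yaw":0,"fingers":0},{"tx":0,"ty":0,"tz":0.018,"yaw":0,"fingers":0},{"tx":0,"ty":0,"tz":0,"yaw":0,"fingers":0}]'
python3 - <<'E'
from h import *
go(0,-136,50)
c=env.read_camera('top');cv2.imwrite('pics/top2.png',np.clip(cv2.resize(c['color'][150:330,200:520],None,fx=2.5,fy=2.5)[...,::-1]*1.6,0,255))
E
```

```text
t: 2.65
ee_pos: [554.1, -204.6, 50.9]
eef_rot: [[0.998, 0.069, -0.004], [0.069, -0.998, 0.001], [-0.004, -0.002, -1.0]]
force: [-0.6, 0.6, 1.2]
opening: 0.6
t 2.65 rail -5.2 -171.9 50.9 F rail [-0.57  0.63  1.24] open 0.6
tool shift mm [  5.  -36.    0.9] yaw err -0.006381966910431969[ WARN:0@1.759] global loadsave.cpp:1063 imwrite_ Unsupported depth image for selected encoder is fallbacked to CV_8U.
```

View pics/top2.png

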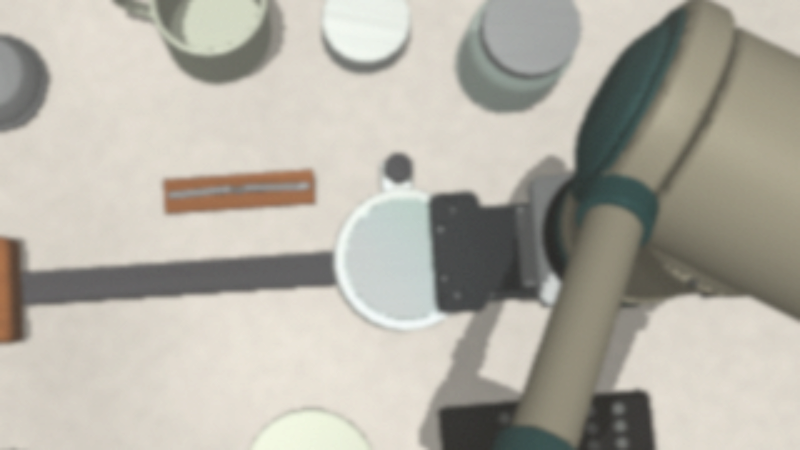

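```bash
python3 -m jog '[{"tx":0.002,"ty":-0.01,"tz":0,"yaw":-0.003,"fingers":0},{"tx":0.002,"ty":-0.01,"tz":0,"yaw":-0.003,"fingers":0},{"tx":0,"ty":-0.005,"tz":0,"yaw":0,"fingers":0},{"tx":0,"ty":0,"tz":0,"yaw":0,"fingers":0},{"tx":0,"ty":0,"tz":0,"yaw":0,"fingers":0}]' >/dev/null
python3 -c "
from h import *
go(0,-136,50)"
```

```text
t 3.20 rail 1.9 -146.2 52.9 F rail [ 0.16 -0.56 -0.71] open 0.5
tool shift mm [ -1.8 -10.2   2.9] yaw err 0.0020973041978982476
```

```bash
python3 -m jog '[{"tx":-0.001,"ty":-0.004,"tz":0.002,"yaw":0,"fingers":0},{"tx":0,"ty":-0.004,"tz":0,"yaw":0,"fingers":0},{"tx":0,"ty":-0.004,"tz":0,"yaw":0,"fingers":0},{"tx":0,"ty":-0.004,"tz":0,"yaw":0,"fingers":0},{"tx":0,"ty":-0.005,"tz":0,"yaw":0,"fingers":0},{"tx":0,"ty":-0.005,"tz":0,"yaw":0,"fingers":0},{"tx":0,"ty":-0.005,"tz":0,"yaw":0,"fingers":0},{"tx":0,"ty":-0.005,"tz":0,"yaw":0,"fingers":0},{"tx":0,"ty":-0.005,"tz":0,"yaw":0,"fingers":0},{"tx":0,"ty":-0.005,"tz":0,"yaw":0,"fingers":0},{"tx":0,"ty":-0.004,"tz":0,"yaw":0,"fingers":0},{"tx":0,"ty":-0.003,"tz":0,"yaw":0,"fingers":0}]' >/dev/null
cat >> h.py <<'E'
def lamp(tag):
    c=env.read_camera('top')
    W=world(c);m=(abs(W[...,2]-80)<4)&(W[...,0]>300)
    N,l,s,ce=cv2.connectedComponentsWithStats(m.astype(np.uint8))
    for i in range(1,N):
        if s[i,4]>60 and s[i,4]<4000:
            p=ray(c,*ce[i],80);print('z80',s[i],'rail',(p@ex-OX).round(1),(p@ey-OY).round(1))
    hsv=cv2.cvtColor(c['color'],cv2.COLOR_RGB2HSV)
    # pin knob: dark, 67..80 high, within 80 mm of rail x=62
    P=W@ex-OX;m=(abs(P-62)<14)&(abs(W[...,2]-75)<9)&(hsv[...,2]<90);v,u=np.nonzero(m)
    if len(u): p=ray(c,u.mean(),v.mean(),77);print('pin n',len(u),'rail',(p@ex-OX).round(1),(p@ey-OY).round(1),'px',u.mean().round(1),v.mean().round(1))
    cv2.imwrite(f'pics/{tag}.png',np.clip(cv2.resize(c['color'][150:330,200:520],None,fx=2.5,fy=2.5)[...,::-1]*1.6,0,255).astype(np.uint8))
    c=env.read_camera('side');cv2.imwrite(f'pics/{tag}s.png',np.clip(cv2.resize(c['color'][190:370,240:440],None,fx=3,fy=3)[...,::-1]*1.4,0,255).astype(np.uint8))
E
python3 -c "
from h import *
go(0,-26,50);lamp('p3')"
```

```text
t 4.40 rail 0.5 -93.0 50.5 F rail [-0.74 -2.86 -1.52] open 0.5
tool shift mm [ -0.4 -67.    0.5] yaw err 0.0012626228146812302
z80 [262 129  40  26  73] rail 210.0 51.2
z80 [326 213  11  11  87] rail 62.3 -30.1
z80 [306 237  13  39 226] rail -0.4 5.2
pin n 92 rail 61.6 -30.4 px 331.3 218.5
```

View pics/p3.png

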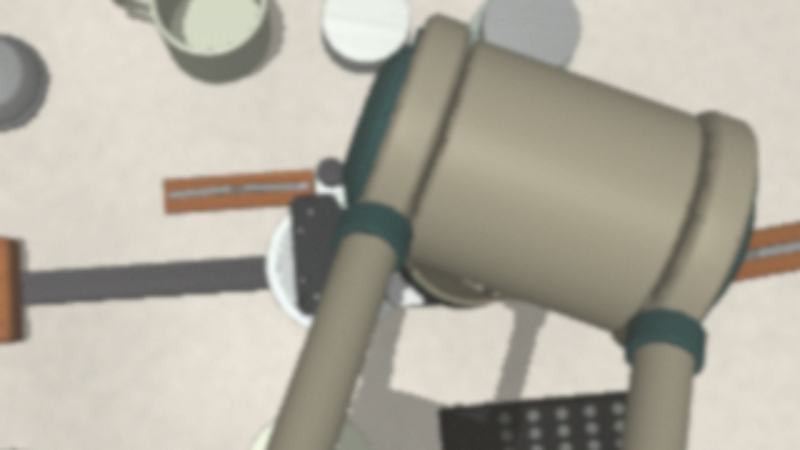

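View pics/p3s.png

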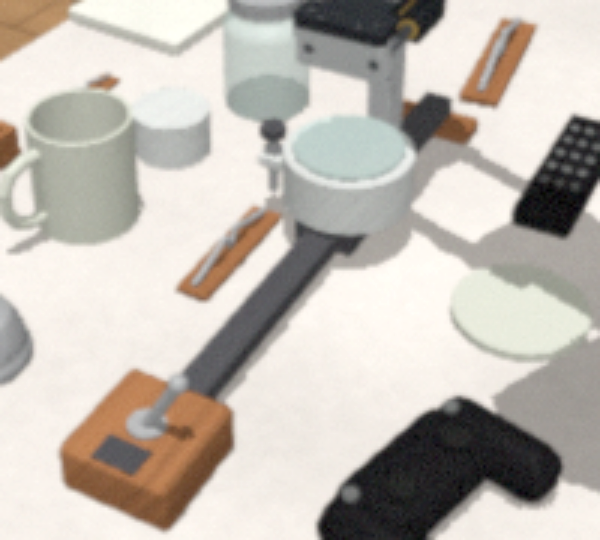

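```bash
python3 -m jog '[{"tx":0,"ty":-0.003,"tz":0,"yaw":0,"fingers":0},{"tx":0,"ty":-0.003,"tz":0,"yaw":0,"fingers":0},{"tx":0,"ty":-0.003,"tz":0,"yaw":0,"fingers":0},{"tx":0,"ty":-0.003,"tz":0,"yaw":0,"fingers":0},{"tx":0,"ty":-0.003,"tz":0,"yaw":0,"fingers":0},{"tx":0,"ty":-0.003,"tz":0,"yaw":0,"fingers":0},{"tx":0,"ty":-0.003,"tz":0,"yaw":0,"fingers":0},{"tx":0,"ty":-0.003,"tz":0,"yaw":0,"fingers":0},{"tx":0,"ty":-0.003,"tz":0,"yaw":0,"fingers":0},{"tx":0,"ty":-0.003,"tz":0,"yaw":0,"fingers":0},{"tx":0,"ty":-0.003,"tz":0,"yaw":0,"fingers":0},{"tx":0,"ty":-0.003,"tz":0,"yaw":0,"fingers":0}]' >/dev/null
python3 -c "
from h import *
go(0,-29,50)"
python3 -m jog '[{"tx":0,"ty":-0.003,"tz":0,"yaw":0,"fingers":0},{"tx":0,"ty":-0.003,"tz":0,"yaw":0,"fingers":0},{"tx":0,"ty":-0.003,"tz":0,"yaw":0,"fingers":0},{"tx":0,"ty":-0.002,"tz":0,"yaw":0,"fingers":0},{"tx":0,"ty":0,"tz":0,"yaw":0,"fingers":0},{"tx":0,"ty":0,"tz":0,"yaw":0,"fingers":0}]' >/dev/null
python3 -c "
from h import *
go(0,-29,50);lamp('p4')"
```

```text
t 5.70 rail 0.6 -57.3 50.5 F rail [ 1.66 -1.52  0.97] open 0.9
tool shift mm [ -0.6 -28.3   0.5] yaw err 0.001079667105897547
t 6.30 rail 0.6 -46.7 50.5 F rail [ 0.89 -3.22  1.31] open 0.6
tool shift mm [ -0.6 -17.7   0.5] yaw err 0.001209406951487746
z80 [262 129  39  18  66] rail 214.0 50.3
z80 [387 149  41  38 147] rail 125.6 -152.3
z80 [297 272  28  14 203] rail -35.2 11.8
```

View pics/p4s.png

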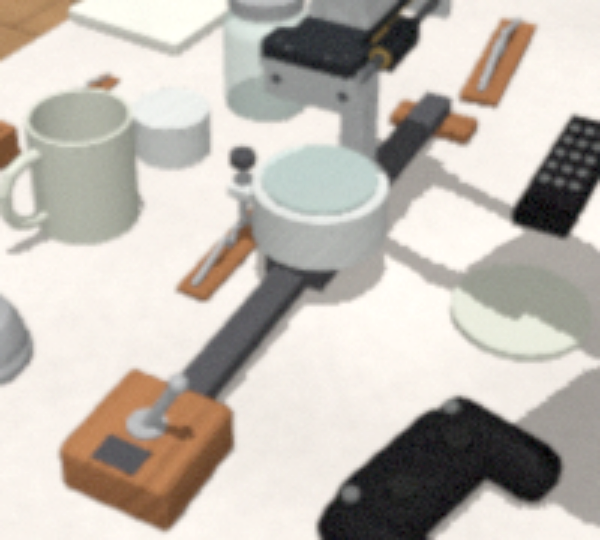

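```bash
python3 -m jog '[{"tx":0,"ty":-0.002,"tz":0,"yaw":0,"fingers":0},{"tx":0,"ty":-0.002,"tz":0,"yaw":0,"fingers":0},{"tx":0,"ty":-0.002,"tz":0,"yaw":0,"fingers":0},{"tx":0,"ty":-0.002,"tz":0,"yaw":0,"fingers":0},{"tx":0,"ty":-0.002,"tz":0,"yaw":0,"fingers":0},{"tx":0,"ty":0,"tz":0,"yaw":0,"fingers":0},{"tx":0,"ty":0,"tz":0,"yaw":0,"fingers":0}]' >/dev/null
python3 -c "
from h import *
go(0,-29,50);lamp('p5')"
```

```text
t 7.10 rail 0.7 -37.2 50.6 F rail [ 1.93 -6.15  0.36] open 0.1
tool shift mm [-0.6 -8.2  0.5] yaw err 0.0014868092148732776
z80 [262 129  40  25  75] rail 211.0 50.8
z80 [387 149  42  38 145] rail 126.0 -152.6
z80 [288 273  31  13 183] rail -34.4 23.3
```

View pics/p5s.png

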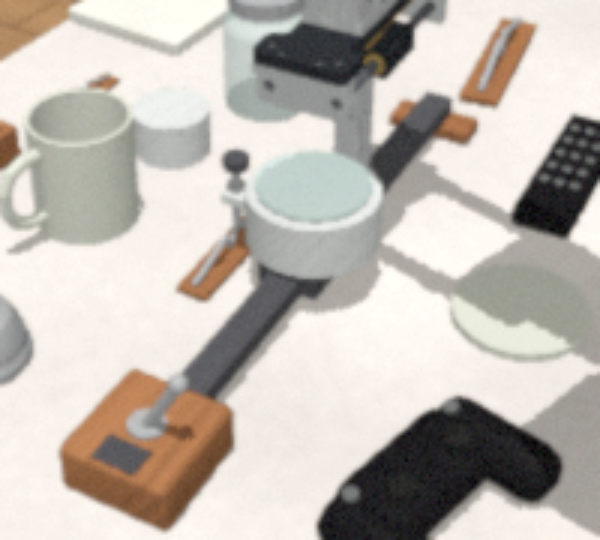

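```bash
for i in 1 2 3; do :; done
python3 -m jog '[{"tx":0,"ty":-0.001,"tz":0,"yaw":0,"fingers":0},{"tx":0,"ty":-0.001,"tz":0,"yaw":0,"fingers":0},{"tx":0,"ty":0,"tz":0,"yaw":0,"fingers":0}]' >/dev/null
python3 -c "
from h import *
st()"
python3 -m jog '[{"tx":0,"ty":-0.001,"tz":0,"yaw":0,"fingers":0},{"tx":0,"ty":0,"tz":0,"yaw":0,"fingers":0},{"tx":0,"ty":0,"tz":0,"yaw":0,"fingers":0}]' >/dev/null
python3 -c "
from h import *
st();lamp('p6')"
```

```text
t 7.50 rail 0.6 -34.9 50.6 F rail [ 1.64 -3.23  1.85] open 0.5
t 7.80 rail -0.7 -32.2 49.9 F rail [-0.1   0.08  0.  ] open 0.3
z80 [262 129  39  24  70] rail 210.7 52.4
z80 [387 150  40  37 137] rail 125.5 -151.2
z80 [282 274  30  12 168] rail -35.3 31.2
```

View pics/p6s.png

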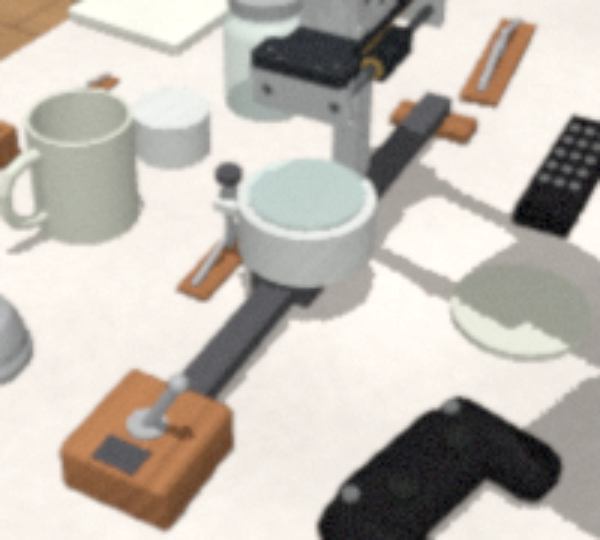

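The force fell to zero and the lamp jumped about 8 mm ahead of the finger, so the pin looks to have dropped in. I'll back off, raise the tool and check.

```bash
python3 -m jog '[{"tx":0,"ty":0.01,"tz":0,"yaw":0,"fingers":0},{"tx":0,"ty":0.01,"tz":0,"yaw":0,"fingers":0},{"tx":0,"ty":0.01,"tz":-0.02,"yaw":0,"fingers":0},{"tx":-0.01,"ty":0,"tz":-0.03,"yaw":0,"fingers":0},{"tx":-0.03,"ty":0,"tz":-0.03,"yaw":0,"fingers":0},{"tx":-0.04,"ty":0,"tz":0,"yaw":0,"fingers":0},{"tx":-0.04,"ty":0,"tz":0,"yaw":0,"fingers":0},{"tx":-0.04,"ty":0,"tz":0,"yaw":0,"fingers":0},{"tx":-0.04,"ty":0,"tz":0,"yaw":0,"fingers":0},{"tx":0,"ty":0,"tz":0,"yaw":0,"fingers":0}]' >/dev/null
python3 - <<'E'
from h import *
go(-70,235,130);lamp('p7')
c=env.read_camera('top');cv2.imwrite('pics/top7.png',c['color'][...,::-1])
E
```

```text
t 8.90 rail -204.9 -62.6 130.0 F rail [ 0.21 -0.27 -0.05] open 0.6
tool shift mm [ 1.345e+02 -2.978e+02 -1.000e-01] yaw err -0.001471607026589175
z80 [387 149  42  38 161] rail 125.9 -152.3
z80 [287 216  11  11  86] rail 62.2 35.7
z80 [ 267  230   56   57 2093] rail 0.6 35.9
pin n 97 rail 61.7 35.0 px 292.5 221.1
```

View pics/p7.png

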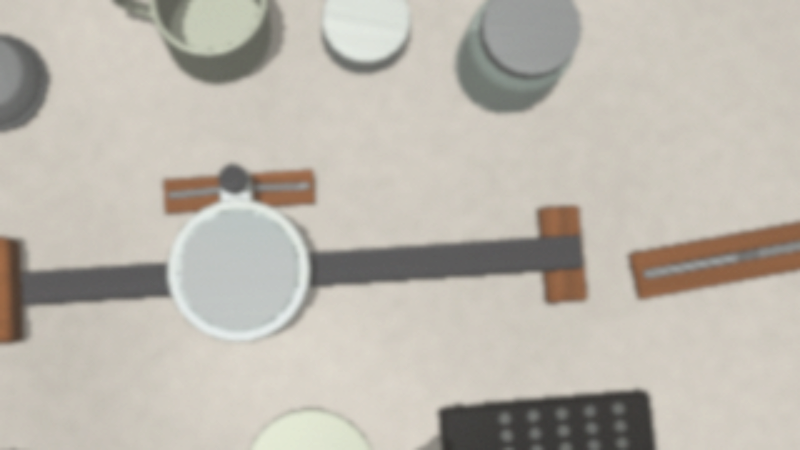

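View pics/p7s.png

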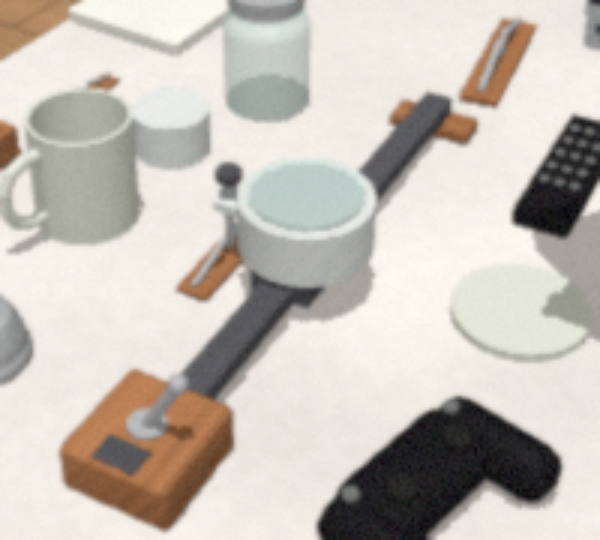

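The pin is at rail y = 35.0 and the keeper's middle is at 34.7, with the knob midway over the strip, so it's seated. Next I locate the lever's ball.

Run:
```python
from h import *
st()
for n in('top','side'):
    c=env.read_camera(n);W=world(c);X=W@ex-OX;Y=W@ey-OY
    m=(abs(X)<60)&(abs(Y-235)<50)&(W[...,2]>68)&(W[...,2]<100)
    v,u=np.nonzero(m);p=ray(c,u.mean(),v.mean(),80);print(n,len(u),u.mean(),v.mean(),'rail',p@ex-OX,p@ey-OY,'zmax',W[m][:,2].max())
```

```text
t 9.05 rail -198.5 -64.7 131.0 F rail [ 0.11 -0.28  0.83] open 0.5
top 58 173.5344827586207 278.6896551724138 rail -20.928348224201955 238.06755333203756 zmax 88.09603326729999
side 49 298.1224489795918 318.55102040816325 rail -23.24532435844128 240.91551125490244 zmax 84.94283077595088
```

```bash
python3 -m jog '[{"tx":0.01,"ty":-0.03,"tz":0,"yaw":0,"fingers":0},{"tx":0.013,"ty":-0.03,"tz":0,"yaw":0,"fingers":0},{"tx":0.013,"ty":-0.03,"tz":0,"yaw":0,"fingers":0},{"tx":0.013,"ty":-0.03,"tz":0,"yaw":0,"fingers":0},{"tx":0.013,"ty":-0.03,"tz":0,"yaw":0,"fingers":0},{"tx":0.013,"ty":-0.03,"tz":0,"yaw":0,"fingers":0},{"tx":0.013,"ty":-0.03,"tz":0,"yaw":0,"fingers":0},{"tx":0.013,"ty":-0.03,"tz":0,"yaw":0,"fingers":0},{"tx":0.013,"ty":-0.03,"tz":0,"yaw":0,"fingers":0},{"tx":0.013,"ty":-0.03,"tz":0,"yaw":0,"fingers":0},{"tx":0,"ty":0,"tz":0,"yaw":0,"fingers":0},{"tx":0,"ty":0,"tz":0,"yaw":0,"fingers":0}]'
python3 - <<'E'
from h import *
go(-70,238,66)
E
```

```text
t: 10.35
ee_pos: [456.1, 198.3, 129.7]
eef_rot: [[0.997, 0.079, -0.001], [0.079, -0.997, -0.001], [-0.001, 0.001, -1.0]]
force: [-0.2, -0.3, -0.3]
opening: 0.6
t 10.35 rail -72.4 237.3 129.7 F rail [-0.24 -0.26 -0.28] open 0.6
tool shift mm [ 2.5 -0.8 63.7] yaw err 0.003548780780937469
```

```bash
python3 -m jog '[{"tx":0,"ty":0,"tz":0.02,"yaw":0,"fingers":0},{"tx":0,"ty":0,"tz":0.02,"yaw":0,"fingers":0},{"tx":0,"ty":0,"tz":0.02,"yaw":0,"fingers":0},{"tx":0,"ty":0,"tz":0.004,"yaw":0,"fingers":0},{"tx":0.01,"ty":0,"tz":0,"yaw":0,"fingers":0},{"tx":0.01,"ty":0,"tz":0,"yaw":0,"fingers":0},{"tx":0,"ty":0,"tz":0,"yaw":0,"fingers":0},{"tx":0,"ty":0,"tz":0,"yaw":0,"fingers":0}]' >/dev/null
python3 - <<'E'
from h import *
go(0,238,66);lamp('p8')
E
```

```text
t 11.15 rail -51.8 236.5 67.2 F rail [-0.37 -0.17 -0.  ] open 0.4
tool shift mm [51.8 -1.5  1.2] yaw err 0.0007709209614038259
z80 [262 129  39  25  71] rail 211.2 51.1
z80 [387 165  42  22 130] rail 118.5 -156.5
z80 [287 215  12  12 102] rail 61.9 35.5
z80 [ 267  230   56   57 2107] rail 0.1 35.8
pin n 99 rail 61.7 35.0 px 292.5 221.2
```

View pics/p8s.png

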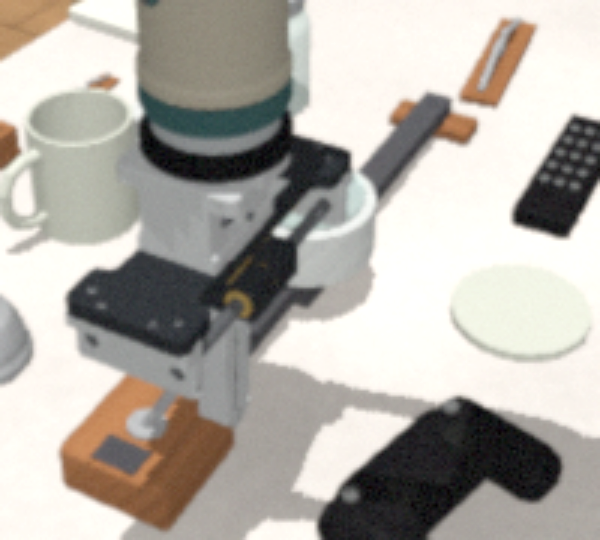

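```bash
python3 -m jog '[{"tx":0.004,"ty":0,"tz":0,"yaw":0,"fingers":0},{"tx":0.004,"ty":0,"tz":0,"yaw":0,"fingers":0},{"tx":0.004,"ty":0,"tz":0,"yaw":0,"fingers":0},{"tx":0.004,"ty":0,"tz":0,"yaw":0,"fingers":0},{"tx":0.004,"ty":0,"tz":0,"yaw":0,"fingers":0},{"tx":0.004,"ty":0,"tz":0,"yaw":0,"fingers":0},{"tx":0.004,"ty":0,"tz":0,"yaw":0,"fingers":0},{"tx":0.004,"ty":0,"tz":0,"yaw":0,"fingers":0},{"tx":0.004,"ty":0,"tz":0,"yaw":0,"fingers":0},{"tx":0.004,"ty":0,"tz":0,"yaw":0,"fingers":0},{"tx":0.004,"ty":0,"tz":0,"yaw":0,"fingers":0},{"tx":0,"ty":0,"tz":0,"yaw":0,"fingers":0}]' >/dev/null
python3 -c "
from h import *
st()"
python3 -m jog '[{"tx":0.003,"ty":0,"tz":0,"yaw":0,"fingers":0},{"tx":0.003,"ty":0,"tz":0,"yaw":0,"fingers":0},{"tx":0,"ty":0,"tz":0,"yaw":0,"fingers":0}]' >/dev/null
python3 -c "
from h import *
st();lamp('p9')"
```

```text
t 12.45 rail -7.9 236.5 66.3 F rail [0.65 0.51 0.99] open 0.4
t 12.75 rail -2.8 236.4 66.2 F rail [-1.35 -0.59 -0.52] open 0.4
z80 [262 130  38  24  73] rail 210.1 53.9
z80 [387 150  41  37 156] rail 125.3 -151.5
z80 [287 216  11  11  97] rail 61.8 35.7
z80 [ 267  230   57   56 2054] rail -0.2 35.8
pin n 99 rail 61.7 35.0 px 292.5 221.2
```

View pics/p9s.png

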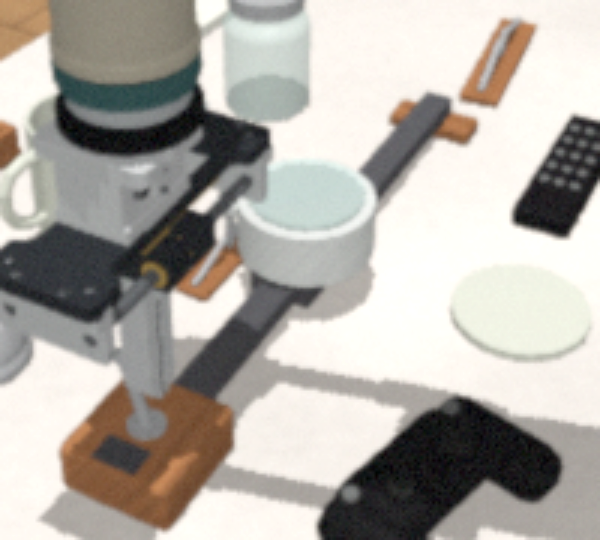

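```bash
python3 -m jog '[{"tx":0.002,"ty":0,"tz":0,"yaw":0,"fingers":0},{"tx":0.002,"ty":0,"tz":0,"yaw":0,"fingers":0},{"tx":0,"ty":0,"tz":0,"yaw":0,"fingers":0}]' >/dev/null
python3 -c "
from h import *
st()"
python3 -m jog '[{"tx":0.002,"ty":0,"tz":0,"yaw":0,"fingers":0},{"tx":0,"ty":0,"tz":0,"yaw":0,"fingers":0},{"tx":0,"ty":0,"tz":0,"yaw":0,"fingers":0}]' >/dev/null
python3 -c "
from h import *
st()"
```

```text
t 13.15 rail 1.2 236.6 66.3 F rail [-2.05 -0.47 -0.79] open 0.5
t 13.45 rail 3.4 236.6 66.5 F rail [-1.85  0.37 -0.07] open 0.8
```

```bash
python3 -m jog '[{"tx":0.001,"ty":0,"tz":0,"yaw":0,"fingers":0},{"tx":0,"ty":0,"tz":0,"yaw":0,"fingers":0}]' >/dev/null
python3 -c "
from h import *
st()"
python3 -m jog '[{"tx":0.001,"ty":0,"tz":0,"yaw":0,"fingers":0},{"tx":0,"ty":0,"tz":0,"yaw":0,"fingers":0}]' >/dev/null
python3 -c "
from h import *
st();lamp('p10')"
```

```text
t 13.65 rail 4.3 236.5 66.5 F rail [-2.53  0.71 -0.15] open 0.6
t 13.85 rail 5.3 236.5 66.4 F rail [-1.77 -0.11  0.23] open -0.0
z80 [262 129  40  25  76] rail 210.2 50.4
z80 [387 150  42  37 151] rail 125.6 -152.7
z80 [287 216  11  11  96] rail 62.0 35.6
z80 [ 267  230   56   57 2058] rail 0.1 35.4
pin n 99 rail 61.7 35.0 px 292.5 221.2
```

View pics/p10s.png

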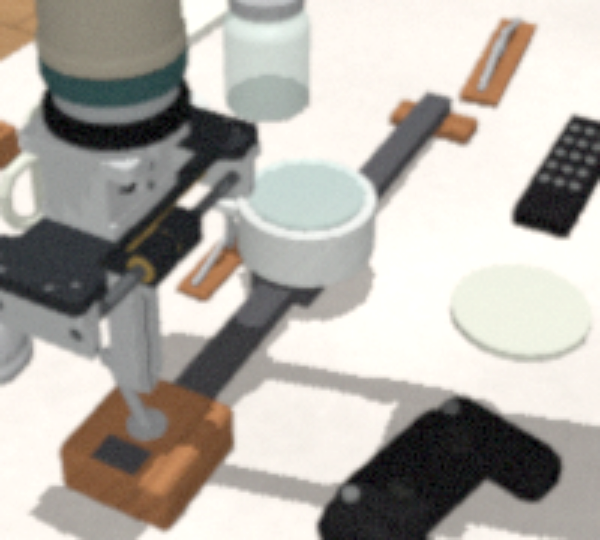

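```bash
python3 -m jog '[{"tx":0.001,"ty":0,"tz":0,"yaw":0,"fingers":0},{"tx":0,"ty":0,"tz":0,"yaw":0,"fingers":0}]' >/dev/null
python3 -c "
from h import *
st()"
python3 -m jog '[{"tx":0.001,"ty":0,"tz":0,"yaw":0,"fingers":0},{"tx":0,"ty":0,"tz":0,"yaw":0,"fingers":0}]' >/dev/null
python3 -c "
from h import *
st()"
```

```text
t 14.15 rail 5.9 236.5 66.4 F rail [-2.36 -0.1  -0.96] open 0.6
t 14.35 rail 6.2 236.5 66.3 F rail [-4.32  0.29  1.46] open 0.1
```

The force is rising and the finger is lagging, so the lever is at its stop. I'll withdraw and check.

```bash
python3 -m jog '[{"tx":-0.01,"ty":0,"tz":0,"yaw":0,"fingers":0},{"tx":-0.02,"ty":0,"tz":0,"yaw":0,"fingers":0},{"tx":-0.03,"ty":0,"tz":0,"yaw":0,"fingers":0},{"tx":-0.03,"ty":0,"tz":-0.02,"yaw":0,"fingers":0},{"tx":-0.03,"ty":0,"tz":-0.03,"yaw":0,"fingers":0},{"tx":-0.04,"ty":0,"tz":-0.03,"yaw":0,"fingers":0},{"tx":-0.04,"ty":0,"tz":-0.02,"yaw":0,"fingers":0},{"tx":0,"ty":0,"tz":0,"yaw":0,"fingers":0},{"tx":0,"ty":0,"tz":0,"yaw":0,"fingers":0},{"tx":0,"ty":0,"tz":0,"yaw":0,"fingers":0}]' >/dev/null
python3 - <<'E'
from h import *
st();lamp('p11')
for n in('top','side'):
    c=env.read_camera(n);W=world(c);X=W@ex-OX;Y=W@ey-OY
    m=(abs(X)<60)&(abs(Y-235)<50)&(W[...,2]>68)&(W[...,2]<100)
    v,u=np.nonzero(m);p=ray(c,u.mean(),v.mean(),80);print(n,len(u),u.mean(),v.mean(),'rail',p@ex-OX,p@ey-OY,'zmax',W[m][:,2].max())
    cv2.imwrite(f'pics/{n}12.png',c['color'][...,::-1])
E
```

```text
t 15.35 rail -191.4 236.4 166.4 F rail [0.09 0.28 0.66] open 0.4
z80 [262 129  39  25  75] rail 210.9 52.4
z80 [387 156  42  31 135] rail 122.7 -153.9
z80 [287 215  11  12  96] rail 61.8 35.4
z80 [ 267  230   56   56 2086] rail 0.4 35.6
pin n 101 rail 61.8 35.0 px 292.5 221.1
top 61 172.81967213114754 252.54098360655738 rail 22.625671038377163 237.83765605314318 zmax 88.23942165286475
side 57 276.35087719298247 310.3859649122807 rail 20.475550378313415 242.06987128502138 zmax 84.80422488948378
```

View pics/p11s.png

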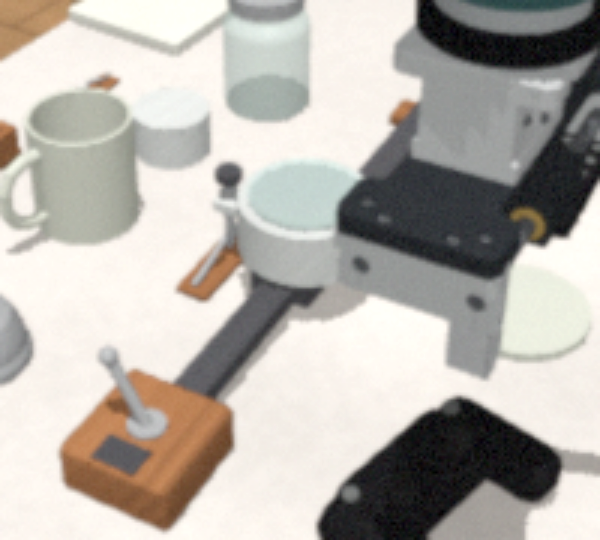

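View pics/top12.png

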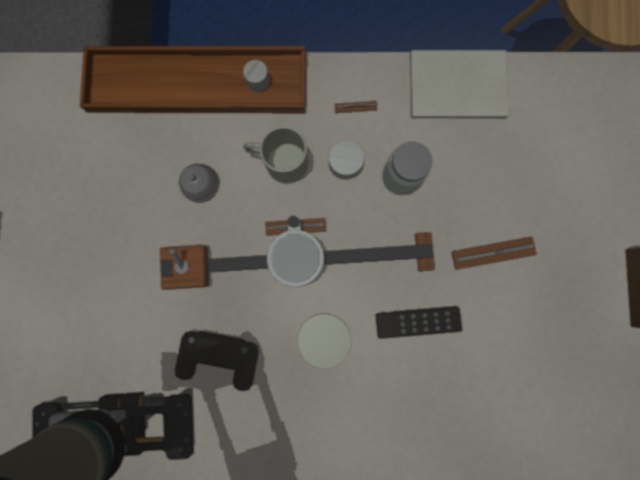

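```bash
python3 -c "
from h import *
st();env.hand_in()"
```

```text
t 15.55 rail -192.1 236.2 165.7 F rail [ 0.81 -0.7  -0.34] open 0.5
the job is handed in; nothing more can be done
```

I pushed the lamp along its rail with the shut fingertips until the pin dropped into the notch, then flipped the toggle away from the robot to its stop. I then backed the arm clear and handed the job in at about 15.6 s; no verdict is reported.

**Lamp:** the side force peaked at about 6 N in my readings on the keeper's ramp, then fell to zero as the lamp jumped ahead. The last images put the pin at rail y = 35.0 mm by one method and 35.4 mm by another. The keeper's middle is at 34.7 mm, so both are within 1 mm. I did not measure the pin's height in the notch; I took it as down from the force drop, the jump and the side view.

**Toggle:** the lever's measured tip moved from rail x = -21 mm to +23 mm in the top view (-23 to +20 mm in the side view). That is close to the full 1.0 rad. The push never read above about 4.5 N.

**Everything else:** in the last top view the jar, bell, coaster, controller, mug, remote and tin stand where they started. I judged this by eye and did not measure them.

**Disagreements:** the two cameras differ by 2 to 4 mm on the lever, about 4 mm on the lamp's starting position and about 8 mm on the keeper, where the side view caught only part of the strip. I used the top camera for the lamp and keeper, since only the distance between them mattered.

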